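# Brush the metal tester's probe clean and hold it on the medal

## Task

Take the metal tester's probe out of its wooden holder and brush its tip clean in the brush cup with two full strokes: down nearly to the bottom, up to the rim, and down nearly to the bottom again. Then hold the probe square to the sloping face of the round medal, its tip inside the small ring marked at the centre and pressed so lightly that the sprung tip is pushed about halfway in, and finish while still holding it there. Leave the rectangular bar and the other things on the counter alone.

Things in the scene. Friction and masses are not known exactly. Their poses are not given: they have to be found in the camera images.
- probe: Metal tester probe, 139 mm long, 60-120 g, upright in the holder. Origin: free end of its sprung tip (tip out); z up along the probe. Steel tip 8 mm across, flat end, z 0-14 mm; round barrel 14 mm, z 14-60; black collar 27 mm, z 60-66, by which it hangs on the holder; black square grip 18 x 18 mm, z 66-134, faces along x and y: grasp here from above; 12 mm button to z 139
- probe_plunger (a joint): Travel of the probe's sprung tip into the barrel, in m: 0 fully out, 0.010 fully in (hard stop). Spring: it starts to move at 0.8 N and adds 0.4 N per mm (2.8 N halfway)
- probe_tip (a point): Centre of the flat end of the probe's sprung tip (moves with the tip); axes as the probe's
- holder: Fixed wooden block 54 x 54 x 70 mm high with an upright through hole of 19 mm in its middle. Origin at the centre of its underside. The probe hangs in the hole, so its tip end is 10 mm above the counter; it and the brush cup may have changed places; lift it straight up by more than 60 mm to free it
- cup: Fixed grey round brush cup, 62 mm outside and 54 mm inside diameter, 90 mm high, on a 76 mm foot. Origin at the centre of its underside, z up; inner floor at z 6 mm. Its wall is lined with soft white bristles that give no resistance
- cup_mouth (a point): Centre of the brush cup's open mouth, level with its rim
- medal_spot (a point): Centre of the marked ring (17 mm diameter, thin dark line) in the middle of the round steel medal (52 mm diameter), on the medal's face. z points out of the face, square to it; the face slopes 20 degrees down towards the stand's front
- medal_stand: Fixed wooden easel, 80 x 60 mm foot, that carries the round medal; origin at the centre of its underside, its low front to -x. The medal's ring lies 45 mm above it
- medal: The round steel medal, fixed on its easel, same origin and axes as medal_spot
- bar_stand: Second easel of the same make, carrying a rectangular steel bar 30 x 52 mm with a like ring; not to be touched. It and the medal's easel may have changed places
- coin_case: Clear flat case 72 x 78 x 20 mm, loose bystander; origin at the centre of its underside
- label_roll: Roll of price labels, 62 mm diameter, 26 mm high, loose bystander, in front of one of the fixed upright clear price plates (up to 230 mm tall, along the front of the counter to right and left of the work; keep the gripper above or clear of them); origin at the centre of its underside
- packet: Small card packet 21 x 24 x 53 mm standing beyond the bag sealer, loose bystander; origin at the centre of its underside
- red_pen: Pen 136 mm long, 11 mm thick, lying loose, bystander; origin at the centre of its underside
Mind the look-alikes: they are no part of the job. Of the things like the probe, leave any that is purple; of the rest the smaller one is meant.

How it is judged (in metres and radians):
On the way, in this order (a step that is already met when the one before it is completed fails the run):
1. the probe's tip is down in the brush cup, within 30 mm of its floor (z of probe_tip in the frame of cup below 0.036 m and horizontal distance between probe_tip and cup_mouth below 0.027 m and contact force between the fingers and probe above 1 N), for 0.05 s.
2. the tip is raised to the cup's rim (at most 20 mm below it) (z of probe_tip in the frame of cup above 0.07 m and horizontal distance between probe_tip and cup_mouth below 0.027 m and contact force between the fingers and probe above 1 N), for 0.05 s.
3. the tip is down in the brush cup a second time, within 30 mm of its floor (all of step 1), for 0.05 s.
At the end, for the whole second after the job is handed in: The gripper still holds the probe, at rest, its tip touching the medal within 7.5 mm of the ring's centre, the probe square to the medal's face within 8 degrees, the sprung tip pushed in 2 to 8 mm of its 10 mm, with 0.8 to 8 N on the medal (distance between probe_tip and medal_spot below 0.0075 m and angle between the z axis of probe and the z axis of medal_spot, either way round below 0.14 rad and contact force between probe and medal between 0.8 and 8 N and value of joint probe_plunger between 0.002 and 0.008 m and contact force between the fingers and probe above 2 N and linear speed of probe below 0.01 m/s); the arm keeps its last pose, push and grip.
It fails at once if the probe is pressed on the medal with more than 15 N (contact force between probe and medal above 15 N).
It fails at once if the bar or its easel is touched (contact force between any of probe, the arm, the fingers and bar_stand above 0.5 N).
It fails at once if a bystander is moved by more than 15 mm (distance of any of coin_case, label_roll, packet, red_pen from where it was at the start of the episode above 0.015 m).
It also fails if it takes over 51 s, if anything falls off the work surface, if the arm or the gripper's body presses on something with over 40 N, if the wrist force passes 120 N, or if a joint passes its speed limit or range.

## Robot

A 7-joint arm with a two-finger parallel gripper is mounted at the origin on a cart in front of the work surface, level with it; the furniture and walls round the work are solid. World frame = base frame: x ahead of the robot, y to its left, z up, the work surface at z = 0. Lengths are in mm, angles in rad, forces in N, time in s.
With the tool pointing down it reaches from about 350 to 775 mm from the base axis. Payload 3.1 kg.
Tool frame: the origin (TCP) lies on the centre line of the jaws, within the pads' length; the fingertips stand 22 mm ahead of it and the grasp point (between the pads) lies 3 mm ahead of it (tip_reach is the distance from the TCP to the fingertips, in mm); z points along the fingers, y is the line along which they close (so a half turn about z gives the same grasp; the last joint's range is limited). The gripper opens to 85 mm and grips with 20 to 120 N. Pads are 22 mm wide; open, the fingers measure 114 mm over their backs; the gripper's body (76 mm by 85 mm) begins 54 mm behind the grasp point. The pads swing forward as they close: fully open they stand 13 mm farther back than shut.
Start: joints at [1.262, 0.311, 0.014, 1.512, -0.004, 1.319, -0.027], TCP at [145.038, -530.548, 253.304] pointing down, gripper open.
Joint ranges: [-2.7, 2.7], [-0.3, 1.91], [-1.27, 1.3], [0.12, 2.57], [-1.44, 4.58], [0.2, 2.03], [-3.05, 3.05]. Speed limits (rad/s): [2.79, 2.79, 3.14, 3.14, 3.14, 3.14, 3.14].

## Interface

Orientations are given as a unit quaternion [x, y, z, w].
In Python, from workcell import * gives the robot as it stands.
- The arm moves only by the tool servo_tool, never from a script. Its argument "plan" is a list that holds one entry, the list of rows, each a list of 4 numbers: the shift along the world's x, y, z in cm, then the turn about the world's z in rad. In form: [[[tx, ty, tz, turn], ...]]. A call has exactly 8 rows; each row is the pose to reach, as a shift and turn from the pose commanded when the call began; what a row does not reach only later rows make up. A row lasts 1/12 s, in which the tool goes at most 41.7 mm and 7.16 degrees, less where a joint would pass 70% of its speed; a pose out of reach is approached as far as the arm can. A call with a gripper value outside its range is refused whole. "claw" is the finger opening in cm, from 0 to 8.54, set as the call begins (left out, the last holds). The fingers move at their own pace and stop on an object; "newtons" is the grip in N (left out, the last holds). Time passes only in rows, so rows that repeat a pose let the fingers close, or fill a call up. It gives the time, the measured TCP pose, the force, the opening and the grip force at its end, in the units of the state.
- observe(): the state, without advancing time (a new reading comes with each control period).
- capture(name): name is "scene" or "top" or "wrist"; returns a dict with "frame" (480x640x3 uint8, red, green, blue), "mtx" (3x3 intrinsics, pixels), "D" ([k1, k2, p1, p2, k3] as OpenCV has them; the pictures are not rectified), "pose" (4x4, takes a point from camera to world coordinates). Camera axes: x right, y up, looking along -z (the intrinsics and any distortion apply to the point x, -y, -z); pixel columns grow to the right and rows downward; lengths in mm; the calibration is good to about 2 mm. A picture is of the moment at which its call begins. There is no depth.
- job_done(): hands the job in; it is judged then, once.
Trained networks look in the newest picture that a camera, given by its name, has taken for a name from the list of things; names that differ only in an ending like _2 or _b are one class to them, and where a whole thing is asked for, a point or a joint stands for the part that bears it (a point fixed in the world has none). Each returns a list of dicts, best first, with "conf" (0 to 1); they miss things now and then, are a little off and sometimes report something else, mostly with a low value. They report only what shows in the picture. A call takes as long as a camera call. They do not tell look-alikes from the thing itself.
- cut_out(camera, query): "pixels" (480x640 bool, what is visible of it) and "bbox" ([left, top, width, height] in pixels, round what is visible of it).
- landmark_of(camera, query): "pixel" ([row, column] in pixels: a listed point, or the origin of a listed thing).
The state is a dict: "time_s": time; "joint_positions": joint angles; "qvel": joint speeds; "joint_efforts": joint torques, N m; "ee_pos": TCP position; "ee_rot": TCP orientation; "force": force on the tool from outside, world axes, zero at the start; "torque": the same for the moment, N m; "width": finger opening in mm; "grip_force": force on a finger pad.
Only numpy, scipy, OpenCV 4.12 (cv2) and the standard library are available. Lean on these libraries where they do the work, as an engineer would, in place of code of your own. Each camera call takes 0.05 s, during which the arm holds its last target. There are 200 camera calls.

## Working session

There is one attempt and no reset: what is moved stays moved. The work goes in short steps, Python scripts to look and compute and a tool call to move; the robot and the scene stay as the last step left them, time stands still between calls to the robot, and variables do not carry over. Pictures are saved under pics/ and viewed, at most 10 in all, crops included, and the job is handed in when it is done.

Besides the shell and the picture viewer there is one more tool, called after "Request:" by a JSON object that holds its "name" and its "arguments", one argument or row to a line. servo_tool: Moves the arm, as the interface text tells. Its arguments: {"type":"object","properties":{"plan":{"type":"array","items":{"type":"array","items":{"type":"array","items":{"type":"number"}}}},"claw":{"type":"number"},"newtons":{"type":"number"}},"required":["plan"]}

```bash
ls; mkdir -p pics; cat > h.py <<'E'
import numpy as np, cv2
from workcell import *
def ray(c,px):  # px=(row,col)
    u=cv2.undistortPoints(np.array([[[px[1],px[0]]]],float),c['mtx'],np.array(c['D'],float))[0,0]
    P=np.array(c['pose']); d=P[:3,:3]@np.array([u[0],-u[1],-1.]); return P[:3,3],d/np.linalg.norm(d)
def onz(c,px,z):
    o,d=ray(c,px); return o+d*(z-o[2])/d[2]
def proj(c,p):
    P=np.array(c['pose']); q=P[:3,:3].T@(np.array(p,float)-P[:3,3]); q=np.array([q[0],-q[1],-q[2]])
    r=cv2.projectPoints(q[None],np.zeros(3),np.zeros(3),c['mtx'],np.array(c['D'],float))[0][0,0]; return r[::-1]
def tri(rs):
    A=np.zeros((3,3));b=np.zeros(3)
    for o,d in rs:
        M=np.eye(3)-np.outer(d,d);A+=M;b+=M@o
    x=np.linalg.solve(A,b); return x,[np.linalg.norm((np.eye(3)-np.outer(d,d))@(x-o)) for o,d in rs]
E
python3 - <<'E'
from h import *
np.set_printoptions(precision=1,suppress=True)
for n in ['scene','top']:
    c=capture(n); cv2.imwrite(f'pics/{n}0.png',c['frame'][:,:,::-1]); print(n,np.array(c['pose'])[:3,3],-np.array(c['pose'])[:3,2])
    for q in ['probe','probe_tip','holder','cup','cup_mouth','medal_spot','medal_stand','bar_stand','coin_case','label_roll','packet','red_pen']:
        print(q,[(np.round(r['conf'],2),np.round(r['pixel'])) for r in landmark_of(n,q)[:4]], [list(r['bbox']) for r in cut_out(n,q)[:3]])
print(observe())
E
```

```text
pics
scene [ 210.  -501.7  776.2] [ 0.4  0.6 -0.7]
probe [(np.float64(0.81), array([271., 410.])), (np.float64(0.72), array([265., 444.]))] [[239.5, 227.6, 20.4, 40.1], [406.9, 190.2, 25.0, 78.6], [443.1, 206.1, 17.3, 59.5]]
probe_tip [(np.float64(0.52), array([269., 409.]))] [[300.7, 285.9, 28.0, 29.7]]
holder [(np.float64(0.64), array([283., 256.])), (np.float64(0.23), array([312., 318.]))] [[227.1, 250.2, 52.2, 55.0]]
cup [(np.float64(0.93), array([242., 229.]))] [[202.6, 198.5, 36.1, 59.4]]
cup_mouth [(np.float64(0.97), array([208., 218.]))] [[205.2, 200.7, 39.2, 53.4]]
medal_spot [(np.float64(0.7), array([301., 314.]))] [[299.8, 284.7, 29.0, 30.2]]
medal_stand [(np.float64(0.72), array([313., 316.])), (np.float64(0.64), array([290., 369.]))] [[290.2, 275.1, 41.3, 63.3]]
bar_stand [(np.float64(0.74), array([236., 394.]))] [[372.3, 201.7, 35.5, 46.5]]
coin_case [(np.float64(0.83), array([356., 268.])), (np.float64(0.39), array([242., 228.])), (np.float64(0.39), array([210., 220.]))] [[237.5, 327.7, 61.3, 54.7]]
label_roll [(np.float64(0.75), array([392., 303.]))] [[282.9, 367.0, 4
[... 1178 characters left out ...]
 [[339.3, 328.4, 48.7, 46.8]]
label_roll [(np.float64(0.58), array([340., 414.]))] [[391.7, 325.2, 42.3, 36.5]]
packet [(np.float64(0.55), array([171., 256.]))] [[245.2, 158.0, 20.1, 17.8]]
red_pen [] [[319.6, 230.8, 78.5, 8.0], [184.2, 300.4, 47.5, 40.0], [393.4, 323.5, 39.7, 41.3]]
{'time_s': 2.5, 'joint_positions': array([ 1.3,  0.3,  0. ,  1.5, -0. ,  1.3, -0. ]), 'qvel': array([ 0., -0., -0., -0., -0., -0.,  0.]), 'joint_efforts': array([ -0. , -38. ,   0.1, -23.1,   0. ,   0. ,  -0. ]), 'ee_pos': array([ 145. , -530.6,  253.3]), 'ee_rot': array([ 1. ,  0.1, -0. ,  0. ]), 'force': array([ 0.5,  0. , -1.2]), 'torque': array([-0.,  0.,  0.]), 'grip_force': 0.0, 'width': 85.52277491209139}
```

View pics/scene0.png

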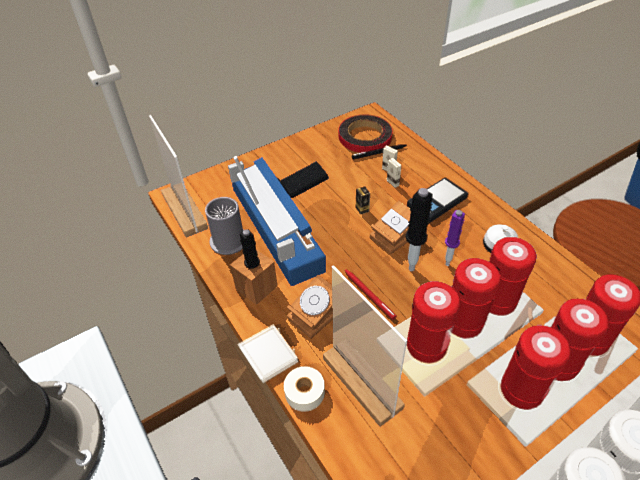

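View pics/top0.png

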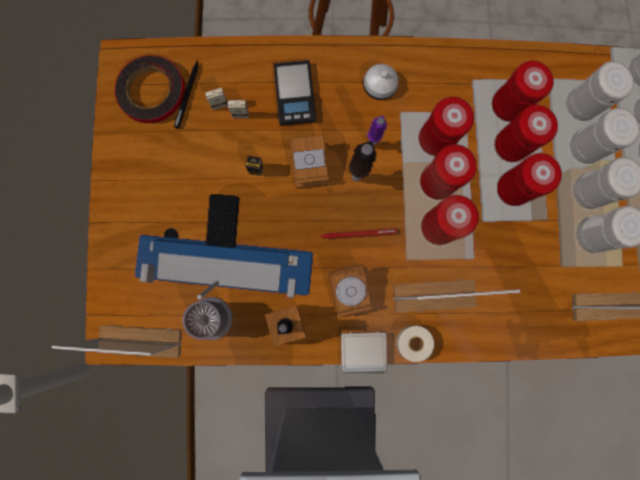

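Seen: black probe in the wooden holder at scene (250,250) / top (325,286); a larger black look-alike at scene (225,418) / top (158,363); a purple one at scene (230,455) / top (128,377). The one in the holder (smaller, black) fits. Medal: scene (301,314), bar: scene (222,395).

```bash
python3 - <<'E'
from h import *
np.set_printoptions(precision=1,suppress=True)
s=capture('scene');t=capture('top')
print('cup_mouth',*tri([ray(s,(208,218)),ray(t,(320,198))]), onz(s,(208,218),90),onz(t,(320,198),90))
print('medal',*tri([ray(s,(301,314)),ray(t,(292,347))]),onz(s,(301,314),45),onz(t,(292,347),45))
print('bar',onz(t,(160,309),45), 'probe btn top',onz(t,(326,286),149),'scene',onz(s,(233,247),149))
print('holder top ctr',onz(t,(325,286),70))
for n,p in dict(plateR1=(298,418),plateR2=(291,519),plateL1=(350,53),plateL2=(354,150)).items(): print(n,onz(t,p,230),onz(t,p,0))
print('plate scene', [onz(s,p,230) for p in [(267,334),(333,402),(117,151),(160,178)]])
print('case',onz(t,(348,362),20),'roll',onz(t,(343,415),26),'sealer',onz(t,(285,308),60))
a=cv2.resize(t['frame'][255:375,170:420],None,fx=3.2,fy=3.2,interpolation=3)[:, :, ::-1]
cv2.imwrite('pics/crop_top.png',a)
E
```

```text
cup_mouth [426.7 215.6  83.9] [np.float64(1.9437715038542738), np.float64(1.9437715038543508)] [423.1 210.3  90. ] [428.7 213.6  90. ]
medal [475.1 -31.   33. ] [np.float64(2.122695259152002), np.float64(2.122695259151973)] [472.8 -39.5  45. ] [473.1 -29.3  45. ]
bar [701.7  33.9  45. ] probe btn top [421.6  69.8 149. ] scene [418.3  69.4 149. ]
holder top ctr [419.5  73.   70. ]
plateR1 [ 461.5 -113.1  230. ] [ 461.7 -159.5    0. ]
plateR2 [ 469.  -256.3  230. ] [ 471.5 -347.2    0. ]
plateL1 [391.  389.3 230. ] [369.3 499.    0. ]
plateL2 [387.7 251.  230. ] [365.  317.8   0. ]
plate scene [array([ 457.8, -124.8,  230. ]), array([ 467.8, -255.3,  230. ]), array([381.8, 346.1, 230. ]), array([374.5, 204.2, 230. ])]
case [376.4 -56.   20. ] roll [ 384.1 -147.5   26. ] sealer [485.   36.6  60. ]
```

View pics/crop_top.png

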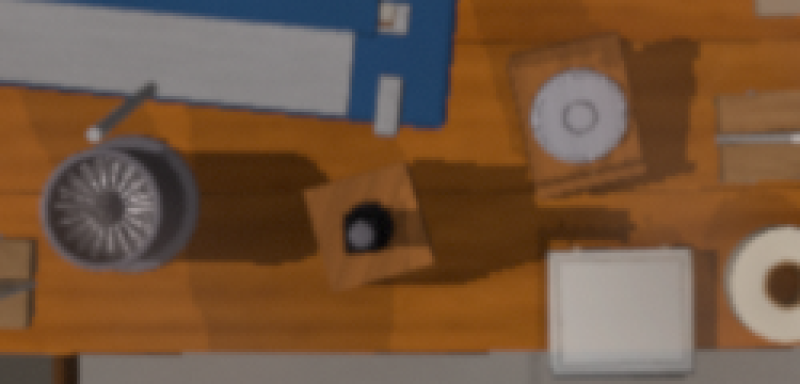

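Request:
{"name": "servo_tool", "arguments": {
  "plan": [
    [[3.5,1,2,0],[7,2.5,4,0],[10.5,4,5,0],[14,6,6,0],[16.5,9,6,0],[19,12.5,6,0],[21,16,6,0],[23,19.5,6,0]]
  ],
  "claw": 8.5,
  "newtons": 20
}}

```text
time_s: 3.27
ee_pos: [376.3, -333.5, 313.4]
ee_rot: [0.991, 0.133, 0.0, 0.0]
force: [0.8, -0.7, 0.6]
width: 84.9
grip_force: 0.0
```

Request:
{"name": "servo_tool", "arguments": {
  "plan": [
    [[1.5,3.5,0,0],[3,7,0,0],[4.5,10.5,0,0],[5.5,14.5,0,0],[6,18.5,0,0],[6,22.5,0,0],[6,26.5,0,0],[6,30.5,0,0]]
  ]
}}

```text
time_s: 3.93
ee_pos: [434.7, -28.6, 313.5]
ee_rot: [0.991, 0.133, 0.0, 0.0]
force: [1.7, -0.0, 0.4]
width: 84.9
grip_force: 0.0
```

```bash
python3 - <<'E'
from h import *
np.set_printoptions(precision=4,suppress=True)
s=capture('scene');t=capture('top')
print('lever',*tri([ray(s,(157,238)),ray(t,(296.6,199.7))]))
print('plateL',*tri([ray(s,(160,178)),ray(t,(354,150))]));print(*tri([ray(s,(117,151)),ray(t,(348,53))]))
print('plateR',*tri([ray(s,(267,334)),ray(t,(298,418))]))
o=observe();print(o['time_s'],o['ee_pos'],o['ee_rot'],o['joint_positions'])
w=capture('wrist');P=np.array(w['pose']);print(P[:3,3]-o['ee_pos'],P[:3,:3])
E
```

```text
lever [467.7762 187.3811 204.3927] [np.float64(2.499230299366805), np.float64(2.499230299366741)]
plateL [385.6392 262.7527 185.8817] [np.float64(2.474662254528049), np.float64(2.474662254528186)]
[392.1309 406.5162 192.0119] [np.float64(2.007110365964176), np.float64(2.0071103659641167)]
plateR [ 462.4038 -116.0164  217.8295] [np.float64(1.029896524731511), np.float64(1.029896524731536)]
4.0333 [434.8133 -21.6762 314.1068] [ 0.9901  0.1404  0.0011 -0.0018] [ 0.4302  0.0645 -0.4398  1.6684  0.0239  1.4132 -1.3016]
[ 77.6738  22.7225 121.4372] [[ 0.2768  0.9112  0.3052]
 [-0.9609  0.2639  0.0838]
 [-0.0042 -0.3164  0.9486]]
```

Request:
{"name": "servo_tool", "arguments": {
  "plan": [
    [[-0.5,3,0,0],[-1,6,0,0],[-1.4,9.2,0,0],[-1.4,9.2,0,0],[-1.4,9.2,0,0],[-1.4,9.2,0,0],[-1.4,9.2,0,0],[-1.4,9.2,0,0]]
  ]
}}

```text
time_s: 4.75
ee_pos: [421.4, 59.5, 313.2]
ee_rot: [0.991, 0.131, -0.0, 0.0]
force: [-0.5, -0.3, 0.4]
width: 85.3
grip_force: 0.0
```

```bash
python3 - <<'E'
from h import *
np.set_printoptions(precision=3,suppress=True)
w=capture('wrist');o=observe();print(o['time_s'],o['ee_pos'],o['ee_rot'])
cv2.imwrite('pics/w1.png',w['frame'][:,:,::-1])
import pickle;pickle.dump(w,open('w1.pkl','wb'))
for q in ['probe','holder','medal_spot','cup_mouth']: print(q,[(r['conf'],np.round(r['pixel'],1)) for r in landmark_of('wrist',q)[:3]])
for n,p in dict(probe_btn=[420,70,149],holder=[420,72,70],medal=[473,-31,45]).items(): print(n,proj(w,p))
E
```

```text
4.8 [421.339  59.839 313.144] [ 0.991  0.131 -0.     0.   ]
probe [(0.68, array([188., 301.]))]
holder [(0.95, array([185.5, 304.5]))]
medal_spot [(0.69, array([171.5, 415.6]))]
cup_mouth [(0.78, array([159.4, 169.5]))]
probe_btn [218.154 306.691]
holder [197.161 307.21 ]
medal [170.324 411.631]
```

View pics/w1.png

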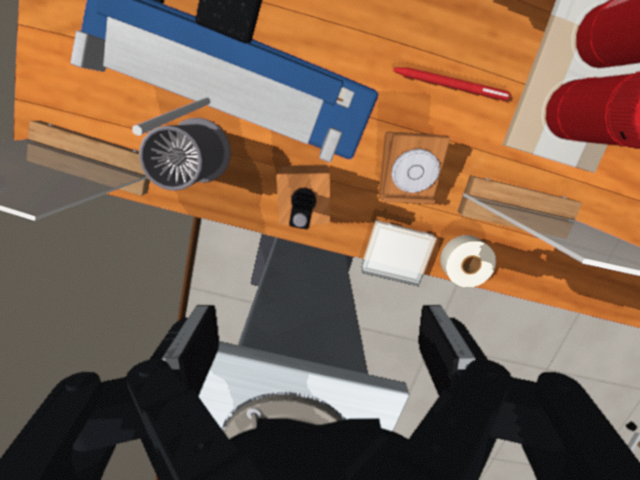

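```bash
python3 - <<'E'
from h import *
import pickle
np.set_printoptions(precision=1,suppress=True)
w=pickle.load(open('w1.pkl','rb'));s=capture('scene');t=capture('top')
print('btn',*tri([ray(w,(220,300)),ray(t,(328.4,283.1)),ray(s,(233,247))]),onz(w,(220,300),149),onz(t,(328.4,283.1),149))
print('cup',*tri([ray(w,(157,170)),ray(t,(320,203.5)),ray(s,(208,220))]),onz(w,(157,170),90),onz(t,(320,203.5),90))
print('medal',*tri([ray(w,(172,415.5)),ray(t,(291.7,350.6)),ray(s,(301,314))]),onz(w,(172,415.5),45),onz(t,(291.7,350.6),45))
a=cv2.resize(w['frame'][120:240,270:460],None,fx=4.2,fy=4.2,interpolation=3)[:, :, ::-1]
cv2.imwrite('pics/crop_w1.png',a)
E
```

```text
btn [417.9  74.  145.7] [np.float64(1.9782580944047827), np.float64(0.24559954567312148), np.float64(2.087172362807497)] [417.  75. 149.] [418.1  74.1 149. ]
cup [427.9 207.2  90.4] [np.float64(2.255955737896881), np.float64(2.6903430391791554), np.float64(1.9093981216777973)] [428.6 209.6  90. ] [428.7 204.7  90. ]
medal [473.3 -36.5  41.4] [np.float64(1.1683593546502289), np.float64(0.9151294533100738), np.float64(1.0389981202496883)] [472.4 -35.7  45. ] [473.5 -35.4  45. ]
```

View pics/crop_w1.png

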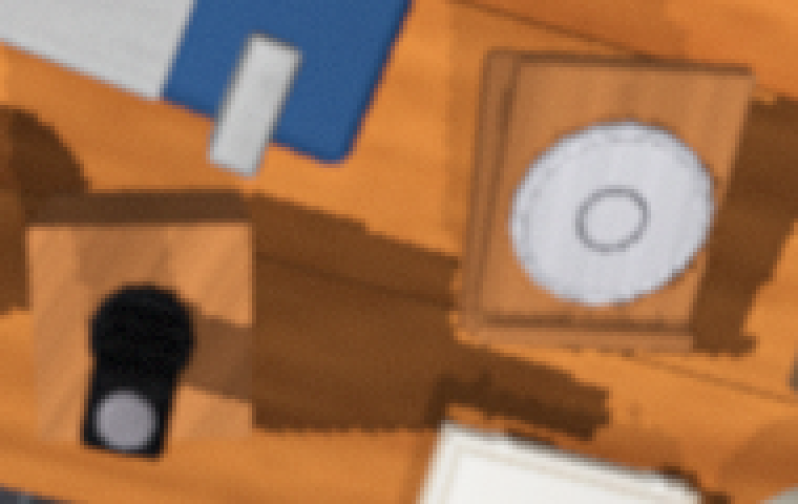

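Request:
{"name": "servo_tool", "arguments": {
  "plan": [
    [[-0.35,1.45,-1,-0.12],[-0.35,1.45,-3,-0.12],[-0.35,1.45,-6,-0.12],[-0.35,1.45,-9,-0.12],[-0.35,1.45,-11,-0.12],[-0.35,1.45,-12,-0.12],[-0.35,1.45,-12,-0.12],[-0.35,1.45,-12,-0.12]]
  ]
}}

```text
time_s: 5.77
ee_pos: [417.9, 76.1, 193.8]
ee_rot: [0.997, 0.073, 0.0, -0.0]
force: [-0.4, -0.2, 0.9]
width: 85.0
grip_force: 0.0
```

```bash
python3 - <<'E'
from h import *
np.set_printoptions(precision=3,suppress=True)
w=capture('wrist');o=observe();print(o['time_s'],o['ee_pos'],o['ee_rot'])
cv2.imwrite('pics/w2.png',w['frame'][:,:,::-1])
import pickle;pickle.dump(w,open('w2.pkl','wb'))
print(proj(w,[418,74,149]),proj(w,o['ee_pos']*[1,1,0]+[0,0,149]))
E
```

```text
5.8167 [418.622  76.242 194.55 ] [ 0.997  0.073  0.001 -0.   ]
[283.739 323.758] [282.081 319.624]
```

View pics/w2.png

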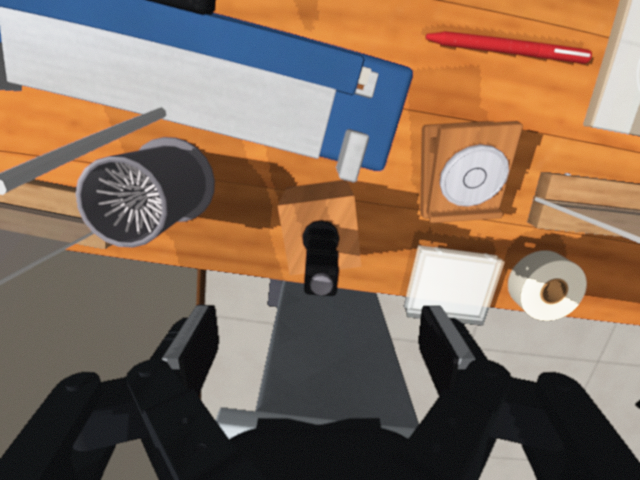

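Request:
{"name": "servo_tool", "arguments": {
  "plan": [
    [[0,0,-2.5,0],[0,0,-5,0],[0,0,-6.7,0],[0,0,-7.2,0],[0,0,-7.2,0],[0,0,-7.2,0],[0,0,-7.2,0],[0,0,-7.2,0]]
  ]
}}

```text
time_s: 6.48
ee_pos: [418.9, 76.2, 122.8]
ee_rot: [0.997, 0.073, 0.002, 0.0]
force: [0.0, 0.1, 0.5]
width: 84.8
grip_force: 0.0
```

Request:
{"name": "servo_tool", "arguments": {
  "plan": [
    [[0,0,0,0],[0,0,0,0],[0,0,0,0],[0,0,0,0],[0,0,0,0],[0,0,0,0],[0,0,0,0],[0,0,0,0]]
  ],
  "claw": 0.5,
  "newtons": 60
}}

```text
time_s: 7.15
ee_pos: [417.6, 75.9, 121.3]
ee_rot: [0.997, 0.073, -0.0, 0.0]
force: [0.2, 0.1, 0.2]
width: 17.4
grip_force: 58.5
```

Request:
{"name": "servo_tool", "arguments": {
  "plan": [
    [[0,0,2,0],[0,0,4,0],[0,0,7,0],[0,0,10,0],[0,0,13,0],[0,0,15,0],[0,1,15,-0.05],[0,3,15,-0.147]]
  ]
}}

```text
time_s: 7.82
ee_pos: [418.8, 103.7, 272.6]
ee_rot: [1.0, -0.005, 0.002, 0.001]
force: [0.7, -1.1, -2.1]
width: 17.5
grip_force: 59.1
```

```bash
python3 - <<'E'
from h import *
import pickle
np.set_printoptions(precision=1,suppress=True)
w=pickle.load(open('w2.pkl','rb'))
t=capture('top');s=capture('scene')
for c,n in ((t,'top'),(s,'scene')):
    r=landmark_of(n,'cup_mouth')[0]; print(n,r,onz(c,r['pixel'],90))
print(onz(w,(199,122),90))
cv2.imwrite('pics/s3.png',cv2.resize(s['frame'][100:320,150:390],None,fx=2.5,fy=2.5)[:,:,::-1])
cv2.imwrite('pics/t3.png',t['frame'][:,:,::-1])
o=observe();print(o['time_s'],o['ee_pos'],o['grip_force'])
E
```

```text
Traceback (most recent call last):
IndexError: list index out of range
```

```bash
python3 - <<'E'
from h import *
import pickle
np.set_printoptions(precision=1,suppress=True)
w2=pickle.load(open('w2.pkl','rb'))
print(onz(w2,(199,122),90))
for n in ('wrist','scene'):
    c=capture(n)
    for q in ['cup_mouth']:
      for r in landmark_of(n,q)[:1]: print(n,q,r['conf'],r['pixel'],onz(c,r['pixel'],90))
    a=c['frame'] if n=='wrist' else cv2.resize(c['frame'][80:300,150:390],None,fx=2.1,fy=2.1)
    cv2.imwrite(f'pics/{n}3.png',cv2.resize(a,(400,400))[:,:,::-1])
cv2.imwrite('pics/c3.png',np.hstack([cv2.imread('pics/wrist3.png'),cv2.imread('pics/scene3.png')]))
o=observe();print(o['time_s'],o['ee_pos'],o['grip_force'])
E
```

```text
[430.3 208.5  90. ]
wrist cup_mouth 0.73 [201.7, 201.8] [428.  209.7  90. ]
scene cup_mouth 0.72 [208.3, 220.8] [427.  206.6  90. ]
8.1667 [417.4 104.9 270.8] 59.14506375789642
```

View pics/c3.png

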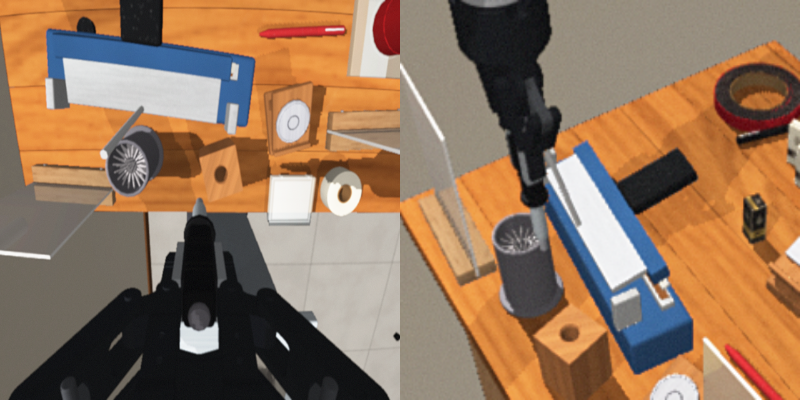

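Request:
{"name": "servo_tool", "arguments": {
  "plan": [
    [[0,3,0,0],[0,6,0,0],[-0.2,8.5,0,0],[-0.25,10.3,0,0],[-0.25,10.3,0,0],[-0.25,10.3,-1,0],[-0.25,10.3,-4,0],[-0.25,10.3,-7,0]]
  ]
}}

```text
time_s: 8.83
ee_pos: [416.6, 207.3, 200.8]
ee_rot: [1.0, -0.001, 0.002, 0.0]
force: [1.3, -0.1, -1.7]
width: 17.3
grip_force: 59.2
```

Request:
{"name": "servo_tool", "arguments": {
  "plan": [
    [[0,0,-2,0],[0,0,-4,0],[0,0,-5.5,0],[0,0,-5.9,0],[0,0,-5.9,0],[0,0,-5.9,0],[0,0,-5.9,0],[0,0,-5.9,0]]
  ]
}}

```text
time_s: 9.5
ee_pos: [415.4, 208.3, 142.4]
ee_rot: [1.0, -0.001, 0.0, 0.0]
force: [-0.6, 0.3, -0.9]
width: 17.3
grip_force: 59.1
```

Request:
{"name": "servo_tool", "arguments": {
  "plan": [
    [[0.25,0,0,0],[0.25,0,-0.4,0],[0.25,0,-0.4,0],[0.25,0,2,0],[0.25,0,4.6,0],[0.25,0,5,0],[0.25,0,5,0],[0.25,0,5,0]]
  ]
}}

```text
time_s: 10.17
ee_pos: [417.3, 208.7, 191.8]
ee_rot: [1.0, -0.0, -0.0, 0.0]
force: [-0.0, -0.1, -0.9]
width: 17.3
grip_force: 59.1
```

Request:
{"name": "servo_tool", "arguments": {
  "plan": [
    [[0,0,-2,0],[0,0,-4,0],[0,0,-5.4,0],[0,0,-5.4,0],[0,0,-5.4,0],[0,0,-5.4,0],[0,0,-2.5,0],[0,0,-2.5,0]]
  ]
}}

```text
time_s: 10.83
ee_pos: [420.0, 211.0, 171.7]
ee_rot: [1.0, 0.0, 0.004, -0.002]
force: [0.9, 1.3, 0.7]
width: 17.6
grip_force: 59.2
```

Request:
{"name": "servo_tool", "arguments": {
  "plan": [
    [[0,0,0.4,0],[0,0,0.4,0],[-0.5,0,0.4,0],[-1,0,0.4,0],[-1.5,0,0.4,0],[-2,0,0.4,0],[-2,0,0.4,0],[-2,0,0.4,0]]
  ],
  "newtons": 20
}}

```text
time_s: 11.5
ee_pos: [399.5, 208.4, 171.6]
ee_rot: [1.0, -0.0, 0.003, -0.0]
force: [5.7, -0.8, -2.3]
width: 17.2
grip_force: 58.9
```

```bash
python3 - <<'E'
from h import *
np.set_printoptions(precision=2,suppress=True)
o=observe();print(o['time_s'],o['ee_pos'],o['grip_force'],o['force'],o['torque'],o['ee_rot'])
E
```

```text
11.5 [399.48 208.44 171.62] 58.94957184791565 [ 5.74 -0.82 -2.28] [-0.15 -1.39  0.02] [ 1. -0.  0. -0.]
```

Request:
{"name": "servo_tool", "arguments": {
  "plan": [
    [[0,0,0,0],[0,0,0,0],[-0.3,0,0,0],[-0.6,0,0,0],[-0.9,0,0,0],[-1.2,0,0,0],[-1.2,0,0,0],[-1.2,0,0,0]]
  ],
  "claw": 0.4,
  "newtons": 20
}}

```text
time_s: 12.17
ee_pos: [388.4, 208.6, 172.1]
ee_rot: [1.0, -0.0, 0.003, -0.0]
force: [6.3, -1.0, -1.6]
width: 17.5
grip_force: 59.4
```

```bash
python3 - <<'E'
from h import *
np.set_printoptions(precision=2,suppress=True)
o=observe();print(o['time_s'],o['ee_pos'],o['grip_force'],o['force'],o['torque'],o['ee_rot'])
s=capture('scene');w=capture('wrist')
cv2.imwrite('pics/c4.png',np.hstack([cv2.resize(w['frame'],None,fx=.62,fy=.833),cv2.resize(s['frame'][60:260,150:350],(400,400))])[:,:,::-1])
E
```

```text
12.1667 [388.44 208.57 172.1 ] 59.416571259498596 [ 6.29 -0.97 -1.6 ] [-0.22 -1.72 -0.01] [ 1. -0.  0. -0.]
```

View pics/c4.png

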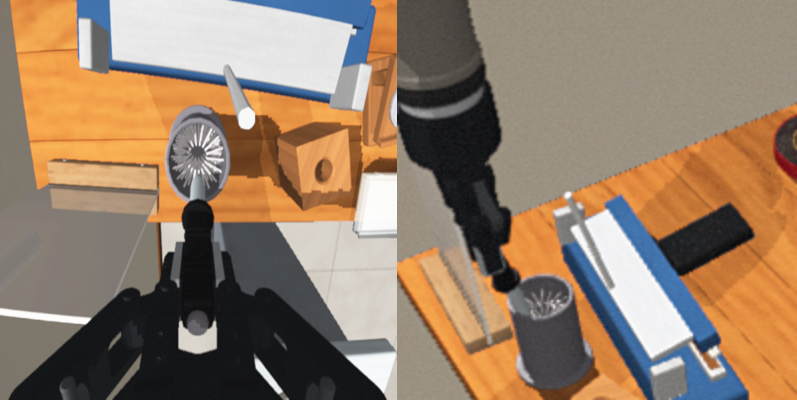

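Request:
{"name": "servo_tool", "arguments": {
  "plan": [
    [[-0.3,0,0,0],[-0.6,0,0,0],[-0.9,0,0,0],[-1.0,0,0,0],[-1.0,0,0,0],[-1.0,0,0,0],[-1.0,0,0,0],[-1.0,0,0,0]]
  ]
}}

```text
time_s: 12.93
ee_pos: [379.0, 208.9, 172.3]
ee_rot: [1.0, -0.001, 0.004, -0.001]
force: [6.5, -0.1, -0.5]
width: 17.3
grip_force: 59.6
```

Request:
{"name": "servo_tool", "arguments": {
  "plan": [
    [[1.2,0,0,0],[2.4,0,0,0],[2.4,0,3,0],[2.4,0,6,0],[2.4,0,9,0],[2.4,0,12,0],[2.4,0,14,0],[2.4,0,14,0]]
  ],
  "newtons": 80,
  "claw": 0.3
}}

```text
time_s: 13.6
ee_pos: [400.7, 210.6, 315.1]
ee_rot: [1.0, 0.0, 0.003, -0.002]
force: [-0.5, 2.0, -0.6]
width: 17.1
grip_force: 78.8
```

Request:
{"name": "servo_tool", "arguments": {
  "plan": [
    [[0.5,-4,0,0.1],[1,-8,0,0.2],[1.4,-12,0,0.2],[1.6,-16,-1,0.2],[1.65,-20,-3,0.2],[1.65,-23.5,-5,0.2],[1.65,-25.7,-6.5,0.2],[1.65,-25.7,-6.5,0.2]]
  ]
}}

```text
time_s: 14.27
ee_pos: [411.2, -55.7, 240.7]
ee_rot: [0.996, 0.094, -0.007, 0.0]
force: [-0.7, -0.6, -1.8]
width: 17.4
grip_force: 78.7
```

Request:
{"name": "servo_tool", "arguments": {
  "plan": [
    [[0,0,0,0],[0,0,0,0],[0,0,0,0],[0,0,0,0],[0,0,0,0],[0,0,0,0],[0,0,0,0],[0,0,0,0]]
  ]
}}

```text
time_s: 14.93
ee_pos: [416.1, -47.8, 246.5]
ee_rot: [0.995, 0.1, 0.0, 0.0]
force: [-0.5, -0.9, -0.9]
width: 17.4
grip_force: 78.8
```

```bash
python3 - <<'E'
from h import *
import pickle
np.set_printoptions(precision=3,suppress=True)
o=observe();print(o['time_s'],o['ee_pos'],o['grip_force'],o['ee_rot'])
R={}
for n in ('wrist','scene','top'):
    c=capture(n);R[n]=c
    for q in ['medal_spot','probe_tip']:
      for r in landmark_of(n,q)[:2]: print(n,q,r['conf'],r['pixel'],onz(c,r['pixel'],45))
    print(n,[(r['conf'],r['bbox']) for r in cut_out(n,'probe')[:3]])
pickle.dump((o,R),open('r5.pkl','wb'))
q=np.array(o['ee_pos'])
yaw=2*np.arctan2(o['ee_rot'][1],o['ee_rot'][0])
for th in (10,15,20,25):
    th=np.radians(th);G=q+[0,0,-3]
    d=np.array([np.sin(th)*np.cos(yaw),np.sin(th)*np.sin(yaw),-np.cos(th)])
    print(np.degrees(th),[ (n,proj(R[n],G+d*108.3),proj(R[n],G-d*30.7)) for n in R])
w,s=R['wrist']['frame'],R['scene']['frame']
pt=proj(R['scene'],q+[30,6,-60]).astype(int);print(pt)
r0,c0=max(pt[0]-80,0),max(pt[1]-80,0);print(r0,c0)
cv2.imwrite('pics/c5.png',np.hstack([cv2.resize(w[130:430,220:420],(400,600)),cv2.resize(s[r0:r0+150,c0:c0+100],(400,600),interpolation=3)])[:,:,::-1])
E
```

```text
14.9333 [416.125 -47.763 246.494] 78.77149701118469 [0.995 0.1   0.    0.   ]
wrist medal_spot 0.73 [145.1, 316.6] [472.373 -34.029  45.   ]
wrist probe_tip 0.57 [196.9, 317.2] [426.844 -43.72   45.   ]
wrist probe_tip 0.39 [149.7, 317.2] [468.576 -35.332  45.   ]
wrist [(0.71, [290.3, 188.0, 57.4, 217.9])]
scene medal_spot 0.94 [299.5, 312.6] [472.493 -35.556  45.   ]
scene medal_spot 0.55 [211.1, 360.3] [663.112  91.011  45.   ]
scene probe_tip 0.55 [267.5, 412.8] [656.191 -76.925  45.   ]
scene [(0.96, [405.9, 191.0, 26.7, 76.9]), (0.73, [268.1, 225.8, 34.7, 47.4]), (0.2, [236.7, 327.0, 57.9, 52.5])]
top medal_spot 0.72 [291.4, 349.6] [474.058 -33.678  45.   ]
top [(0.63, [368.9, 119.5, 18.5, 27.6]), (0.58, [349.7, 144.8, 28.8, 35.0]), (0.44, [356.0, 305.2, 11.4, 8.5])]
10.0 [('wrist', array([215.07 , 319.424]), array([394.01, 320.42])), ('scene', array([278.88 , 292.209]), array([224.448, 271.709])), ('top', array([316.43 , 361.211]), array([338.343, 375.579]))]
14.999999999999998 [('wrist', array([202.291, 319.428]), array([398.906, 320.404])), ('scene', array([274.636, 296.582]), array([225.785, 270.24 ])), ('top', array([310.509, 360.062]), array([340.33 , 375.957]))]
20.0 [('wrist', array([189.55 , 319.435]), array([403.042, 320.386])), ('scene', array([270.17 , 300.794]), array([227.221, 268.82 ])), ('top', array([304.706, 358.984]), array([342.254, 376.301]))]
25.0 [('wrist', array([176.841, 319.446]), array([406.402, 320.365])), ('scene', array([265.507, 304.826]), array([228.743, 267.461])), ('top', array([299.052, 357.986]), array([344.098, 376.611]))]
[253 295]
173 215
```

View pics/c5.png

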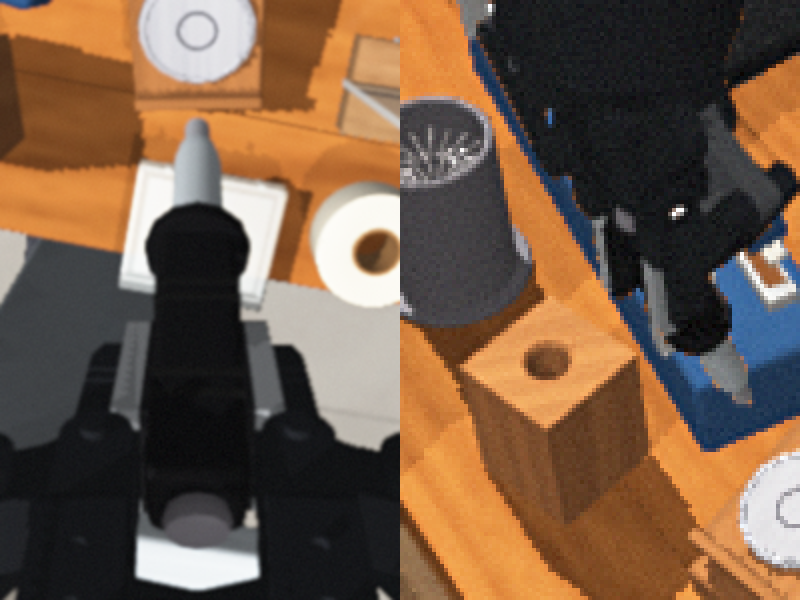

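```bash
python3 - <<'E'
from h import *
import pickle
from scipy.optimize import brentq
np.set_printoptions(precision=3,suppress=True)
o,R=pickle.load(open('r5.pkl','rb'))
q=o['ee_pos'];yaw=2*np.arctan2(o['ee_rot'][1],o['ee_rot'][0]);Rz=np.array([[np.cos(yaw),np.sin(yaw),0],[-np.sin(yaw),np.cos(yaw),0],[0,0,1]])
for rw in (191.5,193.5):
  for sc in ((272.5,300),(273.5,300.5)):
    x,e=tri([ray(R['wrist'],(rw,319)),ray(R['scene'],sc)]);l=Rz@(x-q)
    a,d=ray(R['wrist'],(389,319))
    out=[]
    k=np.linspace(50,400,3501);P=a+k[:,None]*d;D=np.linalg.norm(P-x,axis=1);i=np.argmin(abs(D-139))
    v=Rz@(P[i]-x)/D[i]
    print(rw,sc,x,np.array(e),'local tip',l,'tilt tip',np.degrees(np.arctan2(l[0],-l[2]-3)),'len',np.hypot(l[0],l[2]+3),'tilt btn',np.degrees(np.arctan2(-v[0],v[2])),D[i])
x,e=tri([ray(R['wrist'],(145.1,316.6)),ray(R['scene'],(300,313)),ray(R['top'],(291.5,350))]);print('medal',x,e,'yaw',np.degrees(yaw))
t=R['top']['frame'];
cv2.imwrite('pics/t5.png',cv2.resize(t[260:380,310:400],None,fx=5,fy=5,interpolation=3)[:,:,::-1])
E
```

```text
191.5 (272.5, 300) [450.444 -40.608 137.698] [0.132 0.132] local tip [  35.056    0.177 -108.796] tilt tip 18.333024996882674 len 111.45322258822586 tilt btn 78.89920987179138 139.0035038576584
191.5 (273.5, 300.5) [450.442 -40.97  135.718] [0.606 0.606] local tip [  34.982   -0.177 -110.776] tilt tip 17.98256947258545 len 113.31152503370174 tilt btn 18.31121509643397 138.98808706013082
193.5 (272.5, 300) [449.717 -41.084 138.776] [0.567 0.567] local tip [  34.249   -0.145 -107.718] tilt tip 18.110931820066245 len 110.17652790567655 tilt btn 79.94397696354783 139.00110418870898
193.5 (273.5, 300.5) [449.709 -41.451 136.815] [1.044 1.044] local tip [  34.168   -0.502 -109.68 ] tilt tip 17.759606831487297 len 112.01777448438237 tilt btn 17.204301186862146 139.00979508763209
medal [473.231 -34.494  42.001] [np.float64(1.1562426394099954), np.float64(0.5193493137116372), np.float64(0.7006340446084193)] yaw 11.487079904390638
```

Request:
{"name": "servo_tool", "arguments": {
  "plan": [
    [[0.5,0.2,-2,0],[1,0.3,-4,0],[1.4,0.4,-6,0],[1.7,0.5,-7.3,0],[1.8,0.5,-7.7,0],[1.8,0.5,-7.7,0],[1.8,0.5,-7.7,0],[1.8,0.5,-7.7,0]]
  ]
}}

```text
time_s: 16.2
ee_pos: [434.8, -43.2, 170.4]
ee_rot: [0.995, 0.1, 0.001, 0.0]
force: [-0.6, -0.1, -0.8]
width: 16.7
grip_force: 78.8
```

```bash
python3 - <<'E'
from h import *
import pickle
np.set_printoptions(precision=2,suppress=True)
F=[];R={}
for n in ('wrist','scene','wrist','scene','wrist','scene'):
    R[n]=capture(n);o=observe();F.append(o['force'])
F=np.array(F);print(o['time_s'],o['ee_pos'],F.mean(0),F.std(0),o['torque'])
pickle.dump((o,R),open('r6.pkl','wb'))
for n in R:
  for r in landmark_of(n,'medal_spot')[:1]: print(n,r['conf'],r['pixel'])
print('pred tip',[proj(R[n],o['ee_pos']+[34,7,-109]) for n in R],'spot',[proj(R[n],[473.2,-34.8,45]) for n in R])
p=proj(R['scene'],[470,-35,55]).astype(int);r0,c0=p[0]-50,p[1]-50
u=proj(R['wrist'],[470,-35,55]).astype(int);r1,c1=u[0]-50,u[1]-50;print('scene org',r0,c0,'wrist org',r1,c1)
cv2.imwrite('pics/c6.png',np.hstack([cv2.resize(R['wrist']['frame'][r1:r1+100,c1:c1+100],(400,400),interpolation=3),cv2.resize(R['scene']['frame'][r0:r0+100,c0:c0+100],(400,400),interpolation=3)])[:,:,::-1])
E
```

```text
16.5 [434.26 -43.12 169.76] [ 0.07 -0.02 -1.21] [0.48 0.44 0.81] [ 0.03 -0.01  0.03]
wrist 0.87 [183.1, 319.7]
scene 0.57 [298.3, 313.4]
pred tip [array([192.2 , 319.01]), array([295.26, 310.26])] spot [array([180.41, 318.51]), array([299.01, 312.71])]
scene org 246 260 wrist org 137 267
```

View pics/c6.png

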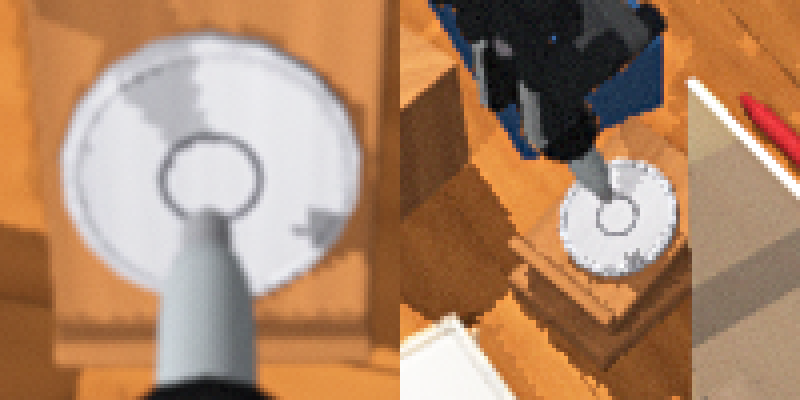

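```bash
python3 - <<'E'
from h import *
import pickle
np.set_printoptions(precision=2,suppress=True)
o,R=pickle.load(open('r6.pkl','rb'))
T=tri([ray(R['wrist'],(191,319)),ray(R['scene'],(294.8,311.7))]);M=tri([ray(R['wrist'],(181.5,320)),ray(R['scene'],(300,314.2))])
y=np.radians(11.5);n=np.array([-np.sin(.349)*np.cos(y),-np.sin(.349)*np.sin(y),np.cos(.349)])
d=M[0]-T[0];print(T,M,'d',d,'along -n',-d@n,'inplane',d+(-d@n)*n)
E
```

```text
(array([469.86, -36.47,  61.42]), [np.float64(0.8786768293827107), np.float64(0.8786768293827351)]) (array([473.51, -36.72,  44.34]), [np.float64(1.1972419863875698), np.float64(1.1972419863876418)]) d [  3.65  -0.25 -17.07] along -n 17.248552711565484 inplane [-2.13 -1.42 -0.86]
```

Request:
{"name": "servo_tool", "arguments": {
  "plan": [
    [[0.05,0,-0.3,0],[0.1,0,-0.6,0],[0.2,0,-0.9,0],[0.3,0,-1.2,0],[0.3,0,-1.3,0],[0.3,0,-1.3,0],[0.3,0,-1.3,0],[0.3,0,-1.3,0]]
  ]
}}

```text
time_s: 17.27
ee_pos: [437.1, -43.0, 156.4]
ee_rot: [0.995, 0.1, 0.0, 0.0]
force: [-0.3, -0.3, -0.6]
width: 17.0
grip_force: 78.8
```

```bash
cat > f.py <<'E'
from h import *
np.set_printoptions(precision=2,suppress=True)
F=[];Z=[]
for i in range(12):
    capture('scene');o=observe();F.append(o['force']);Z.append(o['ee_pos'])
F=np.array(F);print(o['time_s'],np.mean(Z,0),F.mean(0),F.std(0)/3.5,o['torque'],o['grip_force'])
E
python3 f.py
```

```text
17.8667 [437.09 -43.05 156.39] [-0.1   0.25 -0.89] [0.14 0.19 0.12] [-0.01  0.06 -0.01] 78.7881875038147
```

Request:
{"name": "servo_tool", "arguments": {
  "plan": [
    [[0.05,0.01,-0.14,0],[0.1,0.02,-0.28,0],[0.1,0.02,-0.28,0],[0.1,0.02,-0.28,0],[0.1,0.02,-0.28,0],[0.1,0.02,-0.28,0],[0.1,0.02,-0.28,0],[0.1,0.02,-0.28,0]]
  ]
}}

```text
time_s: 18.53
ee_pos: [438.1, -42.9, 153.5]
ee_rot: [0.995, 0.1, 0.0, 0.0]
force: [-0.0, 0.4, -1.1]
width: 16.7
grip_force: 78.8
```

```bash
python3 f.py
```

```text
19.1333 [438.04 -42.85 153.52] [ 0.06 -0.15 -0.87] [0.12 0.19 0.15] [-0.01 -0.   -0.02] 78.78869891166687
```

Request:
{"name": "servo_tool", "arguments": {
  "plan": [
    [[0.04,0.01,-0.1,0],[0.07,0.01,-0.19,0],[0.07,0.01,-0.19,0],[0.07,0.01,-0.19,0],[0.07,0.01,-0.19,0],[0.07,0.01,-0.19,0],[0.07,0.01,-0.19,0],[0.07,0.01,-0.19,0]]
  ]
}}

```text
time_s: 19.8
ee_pos: [438.7, -42.8, 151.6]
ee_rot: [0.995, 0.1, -0.0, 0.0]
force: [0.8, -1.1, -0.7]
width: 17.0
grip_force: 78.8
```

```bash
python3 f.py
```

```text
20.4 [438.74 -42.75 151.61] [ 0.05 -0.12 -0.85] [0.13 0.18 0.13] [-0.01 -0.   -0.02] 78.79013657569885
```

Request:
{"name": "servo_tool", "arguments": {
  "plan": [
    [[0.04,0.01,-0.1,0],[0.07,0.01,-0.19,0],[0.07,0.01,-0.19,0],[0.07,0.01,-0.19,0],[0.07,0.01,-0.19,0],[0.07,0.01,-0.19,0],[0.07,0.01,-0.19,0],[0.07,0.01,-0.19,0]]
  ]
}}

```text
time_s: 21.07
ee_pos: [439.4, -42.7, 149.7]
ee_rot: [0.995, 0.1, 0.0, 0.0]
force: [-0.4, 0.1, 0.8]
width: 17.2
grip_force: 78.8
```

```bash
cat >> f.py <<'E'
import pickle
R={n:capture(n) for n in ('wrist','scene')};pickle.dump((o,R),open('r7.pkl','wb'))
p=proj(R['scene'],[470,-35,50]).astype(int);r0,c0=p[0]-30,p[1]-30
u=proj(R['wrist'],[470,-35,50]).astype(int);r1,c1=u[0]-30,u[1]-30;print('scene org',r0,c0,'wrist org',r1,c1)
cv2.imwrite('pics/c7.png',np.hstack([cv2.resize(R['wrist']['frame'][r1:r1+60,c1:c1+60],(400,400),interpolation=3),cv2.resize(R['scene']['frame'][r0:r0+60,c0:c0+60],(400,400),interpolation=3)])[:,:,::-1])
E
python3 f.py
```

```text
21.6667 [439.43 -42.65 149.71] [-0.57 -0.02  0.48] [0.16 0.13 0.1 ] [0.03 0.19 0.02] 78.80790710449219
scene org 268 281 wrist org 169 287
```

Request:
{"name": "servo_tool", "arguments": {
  "plan": [
    [[0.03,0.01,-0.1,0],[0.07,0.02,-0.2,0],[0.1,0.02,-0.28,0],[0.1,0.02,-0.28,0],[0.1,0.02,-0.28,0],[0.1,0.02,-0.28,0],[0.1,0.02,-0.28,0],[0.1,0.02,-0.28,0]]
  ]
}}

```text
time_s: 22.43
ee_pos: [440.4, -42.5, 146.9]
ee_rot: [0.995, 0.1, -0.0, 0.0]
force: [-1.2, -0.6, 0.9]
width: 17.0
grip_force: 78.9
```

```bash
python3 f.py; python3 - <<'E'
from h import *
import pickle
o,R=pickle.load(open('r7.pkl','rb'))
print(o['ee_rot'],o['width'])
for n in R:
    print(n,'spot',[(r['conf'],r['pixel']) for r in landmark_of(n,'medal_spot')[:1]],'tip',[(r['conf'],r['pixel']) for r in landmark_of(n,'probe_tip')[:2]],proj(R[n],[473.5,-36.7,44.5]),[(r['conf'],r['bbox']) for r in cut_out(n,'probe')[:3]])
g=cv2.cvtColor(R['wrist']['frame'],cv2.COLOR_RGB2GRAY)[165:200:1,296:346:2]
print('\n'.join(' '.join('%3d'%v for v in r) for r in g[::2]))
E
```

```text
23.0333 [440.38 -42.46 146.9 ] [-1.48 -0.26  1.61] [0.12 0.08 0.14] [-0.01  0.38  0.  ] 78.86571049690247
scene org 268 281 wrist org 172 287
[ 9.95011781e-01  9.97574555e-02 -7.25046644e-05  2.54521984e-05] 17.130843810547717
wrist spot [(0.8, [198.1, 318.2])] tip [(0.58, [197.9, 318.4])] [195.53852874 320.96929245] [(0.66, [290.7, 194.3, 55.2, 214.3])]
scene spot [(0.7, [300.5, 315.0])] tip [(0.56, [268.2, 410.6])] [299.8581575  313.48093458] [(0.91, [405.8, 192.6, 28.3, 76.3]), (0.78, [442.2, 206.6, 18.9, 60.2]), (0.54, [285.5, 261.8, 32.0, 40.8])]
192 199 201 206 207 198 195 183 184 191 187 180 185 209 230 223 220 224 220 219 225 217 180 131 128
207 212 207 203 177 182 180 186 189 195 193 194 194 219 234 234 234 235 227 224 217 217 223 218 173
227 212 171 172 173 191 186 190 191 197 193 192 196 231 234 234 237 237 236 235 231 225 220 215 227
193 171 174 190 193 191 188 190 192 195 194 189 207 233 233 234 235 236 237 236 234 233 232 225 210
188 192 193 190 191 192 190 190 191 195 193 193 227 234 232 233 236 236 237 236 235 235 235 233 226
196 196 191 192 190 191 188 187 190 196 19
[... 557 characters left out ...]

232 231 225 200 190 190 185 147 116 141 169 171 168 167 148 149 193 235 236 233 234 232 234 233 234
232 231 229 224 198 182 139 136 173 191 193 192 193 195 211 213 158 187 236 234 234 232 232 233 234
232 231 230 227 200 147 119 183 191 192 190 186 189 197 230 235 226 147 204 235 232 232 233 232 233
230 231 230 230 216 115 144 187 188 191 173 162 147 179 223 233 234 192 144 233 233 233 232 232 233
231 231 230 230 207 121 180 189 189 185 175 151 124 111 150 210 234 221 132 220 233 231 232 232 232
231 230 229 229 204 150 219 210 189 184 173 156 132 101 113 187 228 213 107 159 191 198 230 231 234
231 231 229 230 209 136 222 228 206 187 177 166 143 122 111 153 169 147  95 157 160 166 218 233 233
```

```bash
python3 -c "
from workcell import *
print(job_done())"
```

```text
the job is handed in; nothing more can be done
None
```

I handed the job in with the probe, brushed twice in the cup, resting on the round medal about 1–2 mm from the ring's centre, within about 2° of square, at about 2.9 N with the sprung tip about 5 mm in; these are my own estimates from the cameras and force readings, and `job_done()` returned no verdict.

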